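# Wind the specimen out and hold the read head over it

### The arm

A 6-joint arm with a two-finger parallel gripper is mounted at the origin on a cart in front of the work surface, level with it; the furniture and walls round the work are solid. World frame = base frame: x ahead of the robot, y to its left, z up, the work surface at z = 0. Lengths are in m, angles in rad, forces in N, time in s.
With the tool pointing down it reaches from about 0.375 to 0.825 m from the base axis. Payload 5.5 kg.
Tool frame: the origin (TCP) lies between the finger pads; the fingertips stand 17 mm ahead of it and the grasp point (between the pads) lies 2 mm behind it; z points along the fingers, y is the line along which they close (so a half turn about z gives the same grasp; the last joint's range is limited). The gripper opens to 85 mm and grips with 20 to 120 N. Pads are 22 mm wide; open, the fingers measure 114 mm over their backs; the gripper's body (76 mm by 85 mm) begins 54 mm behind the grasp point. The pads swing forward as they close: fully open they stand 13 mm farther back than shut.
Start: joints at [-1.213, 0.314, -0.047, 1.21, 0, 1.571], TCP at [0.21, -0.562, 0.248] pointing down, gripper open.
Joint ranges: [-2.67, 2.67], [-0.69, 1.73], [-1.03, 1.25], [-2.08, 2.16], [-1.42, 1.45], [-3.14, 3.14]. Speed limits (rad/s): [2.39, 2.39, 3.01, 3.14, 3.14, 3.14].

### API

Orientations are given as a rotation vector (axis times angle).
In Python, from plant import manip gives the robot as it stands.
- The arm moves only by the tool arm_command, never from a script. Its arguments are lists of equal length, an entry for each row: "dp": the shift along the tool's x, y, z in cm, a list of three; "delta_rot": the turn, a rotation vector about the tool's x, y, z in degrees, a list of three; "fingers": the finger opening in cm, from 0 to 8.54. In form: {"dp": [[x, y, z], ...], "delta_rot": [[wx, wy, wz], ...], "fingers": [fingers, ...]}. A call has 1 to 10 rows; each row is the pose to reach, as a shift and turn from the pose commanded when the call began, along the tool's axes at that moment; what a row does not reach only later rows make up. A row lasts 1/10 s, in which the tool goes at most 50 mm and 8.59 degrees, less where a joint would pass 70% of its speed; a pose out of reach is approached as far as the arm can. A call with a gripper value outside its range is refused whole. The fingers move at their own pace and stop on an object; the grip force is fixed at half the most. Time passes only in rows, so rows that repeat a pose let the fingers close. It gives the time, the measured TCP pose, the force, the opening and the grip force at its end, in the units of the state.
- manip.read_state(): the state, without advancing time (a new reading comes with each control period).
- manip.read_camera(name): name is "scene" or "top" or "wrist"; returns a dict with "image" (400x640x3 uint8, blue, green, red), "depth" (400x640 float32, m along the optical axis (not along the pixel's ray), 0 where there is no reading), "mtx" (3x3 intrinsics, pixels), "rvec" (rotation vector, rad) and "tvec" (3), from world to camera coordinates, as OpenCV has them. Camera axes: x right, y down, z forward; pixel columns grow to the right and rows downward; lengths in m; the calibration is good to about 2 mm. A picture is of the moment at which its call begins.
- manip.close_job(): hands the job in; it is judged then, once.
The state is a dict: "time": time; "qpos": joint angles; "joint_vel": joint speeds; "joint_torque": joint torques, N m; "eef_pos": TCP position; "tool_rot": TCP orientation; "wrist_force": force on the tool from outside, world axes, zero at the start; "ft_torque": the same for the moment, N m; "gripper_width": opening from 0.0 (shut) to 1.0 (fully open); "finger_force": force on a finger pad.
Only numpy, scipy, OpenCV 4.12 (cv2) and the standard library are available. Lean on these libraries where they do the work, as an engineer would, in place of code of your own. Each camera call takes 0.05 s, during which the arm holds its last target. There are 200 camera calls.

### The job

Turn the sample carousel by its handwheel, re-gripping as needed, until the rectangular specimen has come out from under the pale plastic cover and lies in line with the index pointer on the base. Then take the read head out of its dock, carry it over the test tube rack without knocking the rack, the white bottle beyond it or the beaker, and hold it upright and still about 10 mm above the specimen, centred on it and with the long side of its head along the long side of the specimen, without ever touching the specimen or the carousel plate. Finish there, still holding it: do not put it down or let go.

Things in the scene. Friction and masses are not known exactly. Their poses are not given: they have to be found in the camera images.
- handwheel (a joint): Angle of the handwheel and the carousel plate that turns with it 1:1 (rad). 0 = the specimen is exactly in line with the index pointer; it grows counter-clockwise seen from above, and starts between 1.9 and 2.7 (specimen under the cover), so turn it clockwise. Range -0.6 to 3.05; it stays where it is left (bearing friction about 0.1 N m).
- wheel_grip (a point): Centre of the handwheel, on its upright axis, at the middle height of its rim. The wheel is a solid black disc with a fluted rim, 58 mm in diameter and 18 mm thick, on an 18 mm shaft; its middle stands 106 mm above the worktop. Grip it from above across its diameter, at any yaw. The surfaces below it are at least 36 mm below this point.
- plate: The carousel's round dark grey metal plate, 220 mm in diameter, top 30 mm above the worktop, origin on its axis at worktop height; turns with the handwheel (do not push it directly). On it at 80 mm from the axis lie one rectangular specimen and, at the three other quarters, round white discs of 26 mm. x axis: from the axis to the specimen.
- specimen (a point): Centre of the top face of the specimen, a white ceramic strip 60 x 26 mm, 4 mm thick, fixed on the plate; top face 34 mm above the worktop. x axis = its long side (radial), z up.
- pointer (a point): Index pointer, a small dark blade at the rim of the carousel's base, its inner end 113 mm from the wheel's axis and 30 mm above the worktop. Its x axis points radially outward.
- carousel_base: White fixed base of the carousel, 236 mm in diameter, origin on the axis at worktop height, x axis towards the pointer. It carries a pale translucent plastic dust cover, 68 mm high, open towards the axis, a box of 84 x 240 mm whose near face runs 42 mm from the axis, centred 2.35 rad counter-clockwise of the pointer.
- read_head: The read head: aluminium head 64 (x) x 28 (y) x 18 mm with an upright square grey handle of 24 x 24 mm above it, 110 mm high in all, about 130 g. The handle has straight sides parallel to x and y from 28 mm up to 110 mm; a good height to grip is 78 mm above the underside. Origin: centre of the underside; x along the long side, z up along the handle.
- window (a point): Centre of the read head's underside (its window), same point and axes as the read head's origin.
- dock: Fixed grey open tray, 78 x 42 mm, walls 14 mm high and 4 mm thick, floor 4 mm above the worktop; the read head stands in it upright, with 3 mm play all round. Origin: centre of its underside; x along the long side.
- tube_rack: Wooden rack with glass test tubes, 206 mm long (its y axis), 88 mm wide, 130 mm high with tubes, loose, standing between dock and carousel. Origin: centre of its underside.
- bottle_tall: Loose white screw-cap bottle, 62 mm in diameter, 120 mm high, right of the carousel. Origin: centre of its underside.
- beaker: Loose empty glass beaker, 68 mm wide, 75 mm high, on the robot's side of the carousel. Origin: centre of its underside.

How it is judged:
By the outcome, as a careful person would: the job done as asked, in the order asked, and still so for the second after the job is handed in, while the arm keeps its last pose, push and grip.
It also fails if it takes over 64 s, if anything falls off the work surface, if the arm or the gripper's body presses on something with over 40 N, if the wrist force passes 120 N, or if a joint passes its speed limit or range.

## Working session

There is one attempt and no reset: what is moved stays moved. The work goes in short steps, Python scripts to look and compute and a tool call to move; the robot and the scene stay as the last step left them, time stands still between calls to the robot, and variables do not carry over. Pictures are saved under pics/ and viewed, at most 10 in all, crops included, and the job is handed in when it is done.

Besides the shell and the picture viewer there is one more tool, called after "Emit:" as name(argument=value, ...) on one line, values as JSON. arm_command: Moves the arm, as the interface text tells. Its arguments: {"type":"object","properties":{"dp":{"type":"array"},"delta_rot":{"type":"array"},"fingers":{"type":"array"}},"required":["dp","delta_rot","fingers"]}

```bash
mkdir -p pics; cat > h.py <<'E'
import numpy as np, cv2
from plant import manip
def cam(n):
    c=manip.read_camera(n); np.savez('/tmp/%s.npz'%n,**c); return c
def load(n): return dict(np.load('/tmp/%s.npz'%n))
def RT(c): return cv2.Rodrigues(np.array(c['rvec'],float))[0],np.array(c['tvec'],float).ravel()
def onz(c,uv,z):
    R,t=RT(c); uv=np.atleast_2d(np.array(uv,float))
    d=np.c_[uv,np.ones(len(uv))]@np.linalg.inv(c['mtx']).T@R; o=-R.T@t
    return o+d*((z-o[2])/d[:,2])[:,None]
def cloud(c):
    R,t=RT(c); v,u=np.mgrid[:400,:640]; z=c['depth']
    p=np.stack([u,v,np.ones_like(u)],-1)@np.linalg.inv(c['mtx']).T*z[...,None]
    return (p-t)@R
E
python3 - <<'E'
from h import *
for n in('top','scene'):
    c=cam(n); cv2.imwrite('pics/%s0.png'%n,c['image']); R,t=RT(c); print(n,-R.T@t,c['mtx'][0,0])
print(manip.read_state())
E
```

```text
top [ 0.47553504 -0.01153281  1.14958046] 454.95068052285535
scene [ 0.55208348 -0.88260928  0.56454098] 372.44728952170993
{'time': 0.1, 'qpos': array([-1.21299314e+00,  3.14184847e-01, -4.79639283e-02,  1.21019802e+00,
       -1.25810731e-05,  1.57084411e+00]), 'joint_vel': array([-0.00034134, -0.00153689,  0.00226442, -0.00053511,  0.00026414,
        0.00052675]), 'joint_torque': array([ 5.42339803e-04, -5.40768385e+01,  3.40539122e+01,  1.12189425e-02,
        7.27513930e-05,  5.11683155e-06]), 'eef_pos': array([ 0.20995622, -0.56154639,  0.2475097 ]), 'tool_rot': array([-3.08996619e+00, -5.58697748e-01,  4.52673102e-04]), 'wrist_force': array([-0.45237882,  0.20062025, -0.59747474]), 'ft_torque': array([ 0.03381867, -0.02718341,  0.03357642]), 'finger_force': 0.0, 'gripper_width': 1.0010719412079168}
```

View pics/top0.png

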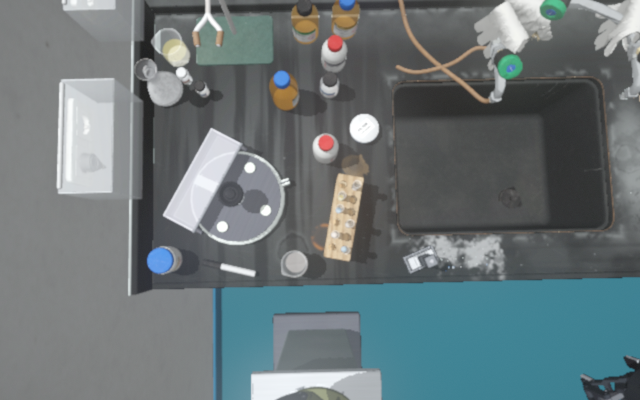

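View pics/scene0.png

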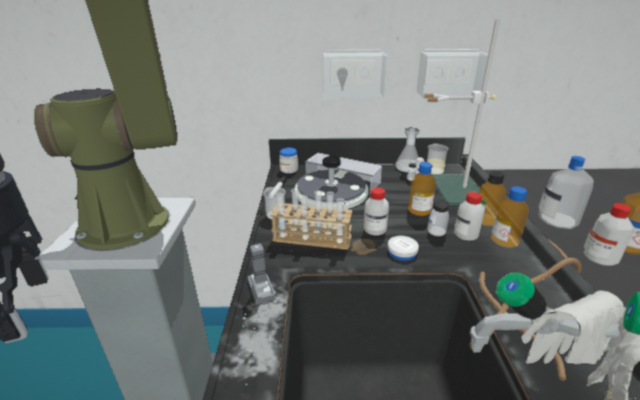

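The top view shows the carousel at about (238,198), its pointer at (286,182), the rack at (345,218), the dock with the read head at (420,260), the beaker at (294,263) and the red-capped bottle at (325,148). The scene view shows the same items from the right, with the read head at (260,275).

```bash
python3 - <<'E'
from h import *
c=load('top'); im=c['image']
a=cv2.resize(im[120:290,150:310],None,fx=3.5,fy=3.5,interpolation=cv2.INTER_CUBIC)
b=cv2.resize(im[235:285,395:450],None,fx=4,fy=4,interpolation=cv2.INTER_CUBIC)
o=np.zeros((595,790,3),np.uint8); o[:595,:560]=a; o[:200,565:785]=b
s=load('scene'); d=cv2.resize(s['image'][240:310,240:285],None,fx=5,fy=5,interpolation=cv2.INTER_CUBIC); o[210:560,565:790]=d
cv2.imwrite('pics/crop.png',o)
P=cloud(c)
for n,uv in dict(wheel=(232,193),plate=(265,190),ptr=(287,182),head=(413,263),handle=(428,254),rack=(345,218),bottle=(326,144),beaker=(294,263)).items():
    print(n,P[uv[1],uv[0]].round(4))
# wheel from height band
X=P.reshape(-1,3); m=(abs(X[:,2]-.115)<.008)&(np.hypot(X[:,0]-P[193,232,0],X[:,1]-P[193,232,1])<.045)
g=im.reshape(-1,3).max(1)<60
for k in (m,m&g): print('wheelband',k.sum(),X[k].mean(0).round(4),X[k].min(0).round(4),X[k].max(0).round(4))
# head region: heights
for nm in('top','scene'):
    X=cloud(load(nm)).reshape(-1,3)
    h=P[254,428]
    m=(X[:,2]>.085)&(X[:,2]<.125)&(np.hypot(X[:,0]-h[0],X[:,1]-h[1])<.06)
    print(nm,'handle',m.sum(),X[m].mean(0).round(4) if m.any() else '', X[m].min(0).round(4), X[m].max(0).round(4))
E
```

```text
wheel [0.5836 0.1805 0.1139]
plate [0.598  0.1145 0.0286]
ptr [0.6167 0.0597 0.0279]
head [ 0.4096 -0.2457  0.0217]
handle [ 0.4333 -0.2677  0.0874]
rack [ 0.5217 -0.0784  0.0794]
bottle [ 0.6909 -0.0373  0.1196]
beaker [0.4157 0.0475 0.0035]
wheelband 462 [0.5835 0.1868 0.1121] [0.5561 0.1576 0.1071] [0.6116 0.2154 0.1193]<stdin>:14: RuntimeWarning: Mean of empty slice.
  ret = um.true_divide(
Traceback (most recent call last):
ValueError: zero-size array to reduction operation minimum which has no identity
```

View pics/crop.png

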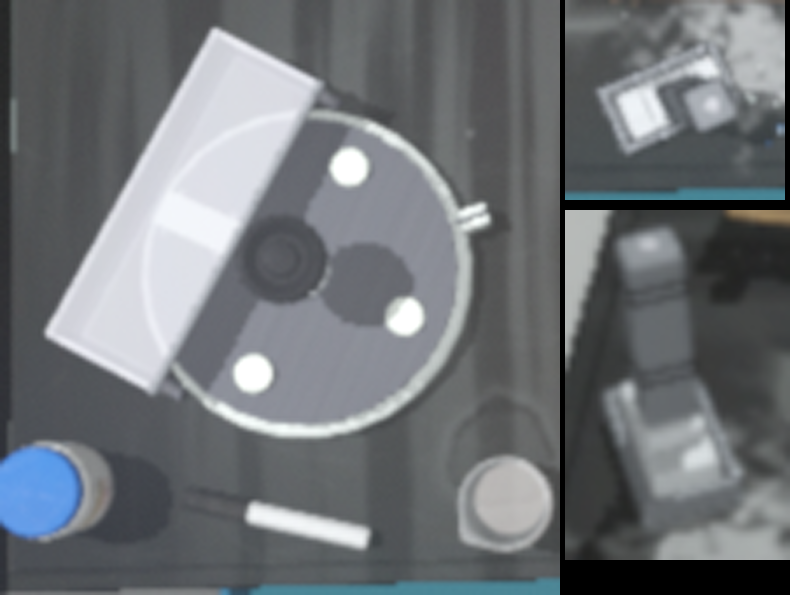

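The enlarged crop shows the discs at (348,167), (404,316) and (252,374) and the wheel at (283,258). The specimen is faintly visible under the cover at (197,222), the pointer is at (475,215), and the dock with its handle is in the inset.

```bash
cat >> h.py <<'E'
def whites(c,z=.034,amin=15,lo=190):
    m=(c['image'].min(2)>lo).astype(np.uint8)
    k,_=cv2.findContours(m,cv2.RETR_EXTERNAL,cv2.CHAIN_APPROX_NONE); out=[]
    for q in k:
        M=cv2.moments(q)
        if M['m00']>=amin: out.append((np.array([M['m10'],M['m01']])/M['m00'],M['m00'],onz(c,[[M['m10']/M['m00'],M['m01']/M['m00']]],z)[0]))
    return out
E
python3 - <<'E'
from h import *
c=load('top'); im=c['image']; P=cloud(c); X=P.reshape(-1,3)
for uv,a,p in whites(c):
    if 160<uv[0]<300 and 130<uv[1]<250: print('white',uv.round(1),a,p[:2].round(4))
# wheel
m=((abs(P[...,2]-.113)<.009)&(np.hypot(P[...,0]-.5835,P[...,1]-.186)<.05)).astype(np.uint8)
g=((im.max(2)<62)&(np.hypot(*(np.mgrid[:400,:640]-np.array([193,231])[:,None,None]))<16)).astype(np.uint8)
for w in(m,g):
    k=max(cv2.findContours(w,0,1)[0],key=cv2.contourArea); (u,v),r=cv2.minEnclosingCircle(k); print('wheel',u,v,r,onz(c,[[u,v],[u+r,v]],.115).round(4).tolist())
# pointer
for uv in[(465/3.5+150,218/3.5+120),(489/3.5+150,210/3.5+120)]: print('ptr',onz(c,[uv],.03).round(4))
# spec under cover
print('spec',onz(c,[(197/3.5+150,222/3.5+120)],.034))
# handle
for nm in('top','scene'):
    Q=cloud(load(nm)); 
    for lo,hi in((.1,.125),(.05,.1),(.012,.035)):
        m=(Q[...,2]>lo)&(Q[...,2]<hi)&(np.hypot(Q[...,0]-.42,Q[...,1]+.262)<.08)
        if m.sum()>3:
            q=Q[m]; print(nm,lo,m.sum(),q.mean(0).round(4),q.min(0).round(4),q.max(0).round(4), cv2.minAreaRect(q[:,:2].astype(np.float32)))
Q=P; 
for nm,cc,r in(('rack',(.52,-.08),.16),('bottle',(.68,-.04),.06),('beaker',(.42,.05),.06)):
    m=(Q[...,2]>.03)&(np.hypot(Q[...,0]-cc[0],Q[...,1]-cc[1])<r); q=Q[m]; print(nm,m.sum(),q.min(0).round(3),q.max(0).round(3))
E
```

```text
white [235.6 239.7] 120.0 [0.4772 0.1873]
white [221.8 226.2] 81.5 [0.5107 0.2208]
white [265.5 210.3] 72.0 [0.5473 0.1134]
white [249.4 167.2] 79.0 [0.655  0.1518]
white [273.  170.1] 73.0 [0.6464 0.0935]
white [201.4 179.3] 3279.5 [0.6277 0.2707]
wheel 229.5 193.0 12.971221923828125 [[0.5836, 0.186, 0.115], [0.5829, 0.1564, 0.115]]Traceback (most recent call last):
  File "<stdin>", line 9, in <module>
ValueError: max() iterable argument is empty
```

Emit:
arm_command(dp=[[61.1,-57.0,4],[61.1,-57.0,4],[61.1,-57.0,4],[61.1,-57.0,4],[61.1,-57.0,4],[61.1,-57.0,4],[61.1,-57.0,4],[61.1,-57.0,4],[61.1,-57.0,4],[61.1,-57.0,4]], delta_rot=[[0,0,-8],[0,0,-16],[0,0,-24],[0,0,-32],[0,0,-40],[0,0,-48],[0,0,-56],[0,0,-64],[0,0,-72],[0,0,-80]], fingers=[8.5,8.5,8.5,8.5,8.5,8.5,8.5,8.5,8.5,8.5])

```text
time: 1.1
eef_pos: [0.4332, -0.113, 0.2243]
tool_rot: [2.002, 2.421, -0.0]
wrist_force: [0.3, -0.1, -0.3]
gripper_width: 0.997
finger_force: 0.0
```

```bash
cat >> h.py <<'E'
def st():
    s=manip.read_state(); R=cv2.Rodrigues(np.array(s['tool_rot'],float))[0]
    print('t',round(s['time'],2),'p',s['eef_pos'].round(4),'yaw',np.degrees(np.arctan2(R[1,0],R[0,0])).round(2),'z',R[:,2].round(3),'q',s['qpos'].round(3),'w',round(s['gripper_width'],3),'ff',round(float(s['finger_force']),1),'F',np.round(s['wrist_force'],1))
    return s,R
def rel(target,yaw=None):
    s,R=st(); d=R.T@(np.array(target)-s['eef_pos'])*100; print('dp cm',d.round(2))
    if yaw is not None:
        y=np.radians(yaw); T=np.array([[np.cos(y),np.sin(y),0],[np.sin(y),-np.cos(y),0],[0,0,-1.]])
        print('rot deg',np.degrees(cv2.Rodrigues(R.T@T)[0].ravel()).round(2))
E
python3 - <<'E'
from h import *
rel([.583,.1863,.2])
c=load('top'); im=c['image']; P=cloud(c)
A=np.array([.583,.1863])
for uv in[(465/3.5+150,218/3.5+120),(489/3.5+150,210/3.5+120),(273,170.1),(475/3.5+150,215/3.5+120)]:
    p=onz(c,[uv],.03)[0,:2]-A; print('ptr',np.hypot(*p).round(4),np.degrees(np.arctan2(p[1],p[0])).round(2))
p=onz(c,[(197/3.5+150,222/3.5+120)],.034)[0,:2]-A; print('spec',np.hypot(*p),np.degrees(np.arctan2(p[1],p[0])))
for nm in('top','scene'):
    Q=cloud(load(nm)); 
    for lo,hi in((.1,.125),(.05,.1),(.012,.035)):
        m=(Q[...,2]>lo)&(Q[...,2]<hi)&(np.hypot(Q[...,0]-.42,Q[...,1]+.262)<.08)
        if m.sum()>3:
            q=Q[m]; print(nm,lo,m.sum(),q.mean(0).round(4),q.min(0).round(4),q.max(0).round(4), cv2.minAreaRect(q[:,:2].astype(np.float32)))
Q=P; 
for nm,cc,r in(('rack',(.52,-.08),.16),('bottle',(.68,-.04),.06),('beaker',(.42,.05),.06)):
    m=(Q[...,2]>.03)&(np.hypot(Q[...,0]-cc[0],Q[...,1]-cc[1])<r); q=Q[m]; print(nm,m.sum(),q.min(0).round(3),q.max(0).round(3))
E
```

```text
t 1.1 p [ 0.4332 -0.113   0.2243] yaw 100.82 z [ 0. -0. -1.] q [-0.255  0.04  -0.434  1.097 -0.     1.127] w 0.997 ff 0.0 F [ 0.3 -0.1 -0.3]
dp cm [26.59 20.34  2.42]
ptr 0.121 -74.19
ptr 0.1389 -74.01
ptr 0.1125 -55.29
ptr 0.1284 -74.21
spec 0.08001396905607969 64.68198671044729
top 0.1 128 [ 0.4203 -0.2649  0.1127] [ 0.4045 -0.2795  0.1001] [ 0.434  -0.252   0.1194] ((0.4200817048549652, -0.2664218842983246), (0.024764766916632652, 0.024598201736807823), 21.369953155517578)
top 0.05 64 [ 0.4218 -0.2578  0.0754] [ 0.4057 -0.2718  0.0503] [ 0.4346 -0.2522  0.0999] ((0.42299890518188477, -0.2589993476867676), (0.014996357262134552, 0.03117218241095543), 67.91450500488281)
top 0.012 266 [ 0.4206 -0.2574  0.0199] [ 0.3872 -0.3076  0.0121] [ 0.4524 -0.2231  0.0347] ((0.420215368270874, -0.2660095989704132), (0.04243571311235428, 0.07805603742599487), 22.150535583496094)
scene 0.1 149 [ 0.4211 -0.274   0.1105] [ 0.4046 -0.2842  0.1003] [ 0.4351 -0.2564  0.117 ] ((0.4204223155975342, -0.26950857043266296), (0.024528948590159416, 0.02586052194237709), 20.47320556640625)
scene 0.05 255 [ 0.4222 -0.2786  0.0755] [ 0.4047 -0.2855  0.0507] [ 0.4353 -0.2614  0.0997] ((0.4172886908054352, -0.2758304178714752), (0.01877480000257492, 0.033397987484931946), 70.5705795288086)
scene 0.012 361 [ 0.4237 -0.2838  0.0202] [ 0.3881 -0.3124  0.0122] [ 0.4538 -0.2295  0.035 ] ((0.42075055837631226, -0.2701290547847748), (0.04209766536951065, 0.07894264906644821), 21.389768600463867)
rack 3160 [ 0.398 -0.122  0.03 ] [0.678 0.06  1.15 ]
bottle 592 [ 0.627 -0.068  0.03 ] [ 0.725 -0.005  0.124]
beaker 214 [0.389 0.016 0.03 ] [0.45  0.075 0.081]
```

Emit:
arm_command(dp=[[26.59,20.34,2.42],[26.59,20.34,2.42],[26.59,20.34,2.42],[26.59,20.34,2.42],[26.59,20.34,2.42],[26.59,20.34,2.42],[26.59,20.34,2.42],[26.59,20.34,2.42],[26.59,20.34,2.42],[26.59,20.34,2.42]], delta_rot=[[0,0,-8],[0,0,-16],[0,0,-24],[0,0,-32],[0,0,-40],[0,0,-48],[0,0,-56],[0,0,-64],[0,0,-72],[0,0,-79.2]], fingers=[8.5,8.5,8.5,8.5,8.5,8.5,8.5,8.5,8.5,8.5])

```text
time: 2.1
eef_pos: [0.5841, 0.184, 0.1993]
tool_rot: [0.002, -3.14, 0.001]
wrist_force: [-0.1, 0.9, -0.5]
gripper_width: 1.0
finger_force: 0.0
```

```bash
python3 - <<'E'
from h import *
rel([.583,.1863,.104],180)
c=cam('wrist'); R,t=RT(c); print(-R.T@t)
P=cloud(c); m=((abs(P[...,2]-.115)<.006)&(np.hypot(P[...,0]-.583,P[...,1]-.186)<.045)).astype(np.uint8)
print(m.sum())
if m.sum()>20:
    k=max(cv2.findContours(m,0,1)[0],key=cv2.contourArea); (u,v),r=cv2.minEnclosingCircle(k); print(u,v,r,onz(c,[[u,v],[u+r,v]],.115).round(4))
E
```

```text
t 2.1 p [0.5841 0.184  0.1993] yaw -179.93 z [-0.001 -0.001 -1.   ] q [ 0.305  0.36  -0.095  1.117 -0.     0.304] w 1.0 ff 0.0 F [-0.1  0.9 -0.5]
dp cm [0.09 0.24 9.53]
rot deg [-0.03 -0.08  0.07]
[0.50658687 0.18455921 0.32598559]
3838
320.70001220703125 209.5 37.862205505371094 [[0.582  0.1864 0.115 ]
 [0.5819 0.2155 0.115 ]]
```

Emit:
arm_command(dp=[[0.05,0,3],[0.05,0,6],[0.05,0,8],[0.05,0,9.6],[0.05,0,9.6],[0.05,0,9.6],[0.05,0,9.6],[0.05,0,9.6]], delta_rot=[[0,0,0],[0,0,0],[0,0,0],[0,0,0],[0,0,0],[0,0,0],[0,0,0],[0,0,0]], fingers=[8.5,8.5,8.5,8.5,8.5,8.5,4.5,4.5])

```text
time: 2.95
eef_pos: [0.5849, 0.185, 0.1058]
tool_rot: [0.008, 3.14, 0.006]
wrist_force: [-4.4, 21.5, 14.6]
gripper_width: 0.69
finger_force: 10.3
```

Emit:
arm_command(dp=[[0,0,0],[0,0,0],[0,0,0],[0,0,0],[0,0,0],[0,0,0]], delta_rot=[[0,0,0],[0,0,0],[0,0,0],[0,0,0],[0,0,0],[0,0,0]], fingers=[4.5,4.5,4.5,4.5,4.5,4.5])

```text
time: 3.55
eef_pos: [0.5849, 0.1857, 0.1064]
tool_rot: [0.007, 3.139, 0.007]
wrist_force: [-1.1, 3.9, 5.8]
gripper_width: 0.659
finger_force: 63.4
```

Emit:
arm_command(dp=[[0,0,0],[0,0,0],[0,0,0],[0,0,0],[0,0,0],[0,0,0],[0,0,0],[0,0,0],[0,0,0],[0,0,0]], delta_rot=[[0,0,5],[0,0,10],[0,0,16],[0,0,22],[0,0,28],[0,0,34],[0,0,40],[0,0,46],[0,0,52],[0,0,58]], fingers=[4.5,4.5,4.5,4.5,4.5,4.5,4.5,4.5,4.5,4.5])

```text
time: 4.55
eef_pos: [0.5845, 0.1849, 0.1064]
tool_rot: [1.535, 2.741, 0.006]
wrist_force: [-5.1, 2.1, 8.2]
gripper_width: 0.658
finger_force: 63.6
```

Emit:
arm_command(dp=[[0,0,0],[0,0,0],[0,0,0],[0,0,0],[0,0,0],[0,0,0],[0,0,0],[0,0,0],[0,0,0],[0,0,0]], delta_rot=[[0,0,6],[0,0,12],[0,0,18],[0,0,24],[0,0,30],[0,0,36],[0,0,42],[0,0,48],[0,0,54],[0,0,60]], fingers=[4.5,4.5,4.5,4.5,4.5,4.5,4.5,4.5,4.5,4.5])

```text
time: 5.55
eef_pos: [0.5834, 0.1847, 0.1063]
tool_rot: [-2.698, -1.606, -0.002]
wrist_force: [-9.4, 2.9, 9.4]
gripper_width: 0.659
finger_force: 63.9
```

Emit:
arm_command(dp=[[0,0,0],[0,0,0],[0,0,0],[0,0,0],[0,0,0],[0,0,0],[0,0,0]], delta_rot=[[0,0,6],[0,0,12],[0,0,17],[0,0,20.5],[0,0,20.5],[0,0,20.5],[0,0,20.5]], fingers=[4.5,4.5,4.5,4.5,4.5,4.5,4.5])

```text
time: 6.25
eef_pos: [0.5832, 0.1849, 0.1064]
tool_rot: [-2.938, -1.106, -0.001]
wrist_force: [-8.6, 4.6, 11.4]
gripper_width: 0.657
finger_force: 63.9
```

```bash
python3 - <<'E'
from h import *
st()
for n in('top','scene'): cam(n)
c=load('top'); A=np.array([.5828,.1863])
for uv,a,p in whites(c):
    d=p[:2]-A
    if np.hypot(*d)<.14: print(uv.round(1),a,p[:2].round(4),'r',np.hypot(*d).round(4),'ang',np.degrees(np.arctan2(d[1],d[0])).round(2))
a=cv2.resize(c['image'][120:270,150:310],None,fx=3.7,fy=3.7,interpolation=cv2.INTER_CUBIC); cv2.imwrite('pics/turn1.png',a)
E
```

```text
t 6.25 p [0.5832 0.1849 0.1064] yaw 41.25 z [ 0.     0.002 -1.   ] q [ 3.060e-01  4.240e-01 -2.250e-01  9.220e-01  2.000e-03  2.728e+00] w 0.657 ff 63.9 F [-8.6  4.6 11.4]
[246.5 240. ] 77.5 [0.4758 0.1608] r 0.11 ang -166.57
[244.9 227.7] 84.0 [0.5057 0.1645] r 0.0801 ang -164.18
[268.4 182.4] 298.5 [0.6161 0.1052] r 0.0876 ang -67.67
[222.9 147.1] 658.5 [0.7072 0.2171] r 0.1281 ang 13.9
```

View pics/turn1.png

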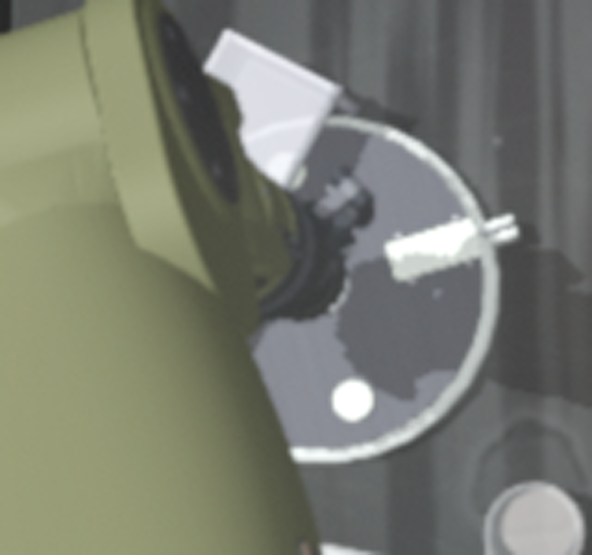

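The specimen, centred near (440,250) in the crop, now lies in line with the pointer at (500,228). I release, lift and check with the arm clear.

Emit:
arm_command(dp=[[0,0,0],[0,0,0],[0,0,0],[0,0,0],[0,0,-4],[0,0,-8],[0,0,-12],[0,0,-14]], delta_rot=[[0,0,0],[0,0,0],[0,0,0],[0,0,0],[0,0,0],[0,0,0],[0,0,0],[0,0,0]], fingers=[8.5,8.5,8.5,8.5,8.5,8.5,8.5,8.5])

```text
time: 7.15
eef_pos: [0.5854, 0.1838, 0.2482]
tool_rot: [2.941, 1.105, 0.008]
wrist_force: [-0.2, 0.8, -0.5]
gripper_width: 0.994
finger_force: 0.0
```

```bash
python3 - <<'E'
from h import *
rel([.4203,-.267,.25],22)
rel([.4203,-.267,.25],-68)
E
```

```text
t 7.15 p [0.5854 0.1838 0.2482] yaw 41.18 z [ 0.005  0.001 -1.   ] q [ 0.304  0.335 -0.017  1.213 -0.     2.727] w 0.994 ff 0.0 F [-0.2  0.8 -0.5]
dp cm [-42.11  23.06  -0.32]
rot deg [ 0.07 -0.27 19.18]
t 7.15 p [0.5854 0.1838 0.2482] yaw 41.18 z [ 0.005  0.001 -1.   ] q [ 0.304  0.335 -0.017  1.213 -0.     2.727] w 0.994 ff 0.0 F [-0.2  0.8 -0.5]
dp cm [-42.11  23.06  -0.32]
rot deg [ -0.16  -0.28 109.18]
```

Emit:
arm_command(dp=[[-42.1,23,0],[-42.1,23,0],[-42.1,23,0],[-42.1,23,0],[-42.1,23,0],[-42.1,23,0],[-42.1,23,0],[-42.1,23,0],[-42.1,23,0],[-42.1,23,0]], delta_rot=[[0,0,-8],[0,0,-16],[0,0,-24],[0,0,-32],[0,0,-40],[0,0,-48],[0,0,-56],[0,0,-64],[0,0,-70.8],[0,0,-70.8]], fingers=[8.5,8.5,8.5,8.5,8.5,8.5,8.5,8.5,8.5,8.5])

```text
time: 8.15
eef_pos: [0.4218, -0.2583, 0.2444]
tool_rot: [1.751, 2.607, 0.0]
wrist_force: [0.7, -0.6, 0.3]
gripper_width: 0.995
finger_force: 0.0
```

Emit:
arm_command(dp=[[0,0,0],[0,0,0],[0,0,0]], delta_rot=[[0,0,0],[0,0,0],[0,0,0]], fingers=[8.5,8.5,8.5])

```text
time: 8.45
eef_pos: [0.4226, -0.2563, 0.2441]
tool_rot: [-1.756, -2.604, -0.001]
wrist_force: [-0.3, -0.3, 0.7]
gripper_width: 0.996
finger_force: 0.0
```

```bash
python3 - <<'E'
from h import *
rel([.4203,-.267,.080],112)
c=cam('top'); A=np.array([.5828,.1863])
for uv,a,p in whites(c):
    d=p[:2]-A
    if np.hypot(*d)<.14: print(uv.round(1),a,p[:2].round(4),'r',np.hypot(*d).round(4),'ang',np.degrees(np.arctan2(d[1],d[0])).round(2))
Q=cloud(c)
for nm,m in(('rack',(Q[...,2]>.05)&(Q[...,2]<.15)&(abs(Q[...,0]-.52)<.13)&(abs(Q[...,1]+.08)<.07)),):
    q=Q[m]; print(nm,cv2.minAreaRect(q[:,:2].astype(np.float32)),q.max(0))
w=cam('wrist'); P=cloud(w)
for lo,hi in((.105,.125),(.012,.03)):
    m=(P[...,2]>lo)&(P[...,2]<hi)&(np.hypot(P[...,0]-.42,P[...,1]+.267)<.06); q=P[m]; print('wrist',m.sum(),q.mean(0).round(4),cv2.minAreaRect(q[:,:2].astype(np.float32)))
a=cv2.resize(c['image'][120:270,150:310],None,fx=3.7,fy=3.7,interpolation=cv2.INTER_CUBIC); cv2.imwrite('pics/turn2.png',a)
E
```

```text
t 8.45 p [ 0.4226 -0.2563  0.2441] yaw 112.0 z [-0.  0. -1.] q [-0.545  0.117 -0.303  1.151  0.     0.641] w 0.996 ff 0.0 F [-0.3 -0.3  0.7]
dp cm [-0.92 -0.62 16.41]
rot deg [ 0.01 -0.03  0.  ]
[235.2 240. ] 116.0 [0.4764 0.1883] r 0.1064 ang 178.91
[244.8 227.8] 83.0 [0.5056 0.1646] r 0.0802 ang -164.26
[268.8 183.2] 312.5 [0.614  0.1043] r 0.0877 ang -69.16
[201.4 179.3] 3278.5 [0.6277 0.2707] r 0.0956 ang 61.98
rack ((0.5261285305023193, -0.07387541979551315), (0.061660535633563995, 0.19927248358726501), 78.5244140625) [ 0.62882742 -0.0267624   0.13357808]
wrist 680 [ 0.4186 -0.2661  0.1142] ((0.419027715921402, -0.26743265986442566), (0.023629480972886086, 0.023673901334404945), 21.916553497314453)
wrist 839 [ 0.4142 -0.2523  0.0183] ((0.4190405607223511, -0.2674572765827179), (0.041650548577308655, 0.07829929143190384), 22.70858383178711)
```

View pics/turn2.png

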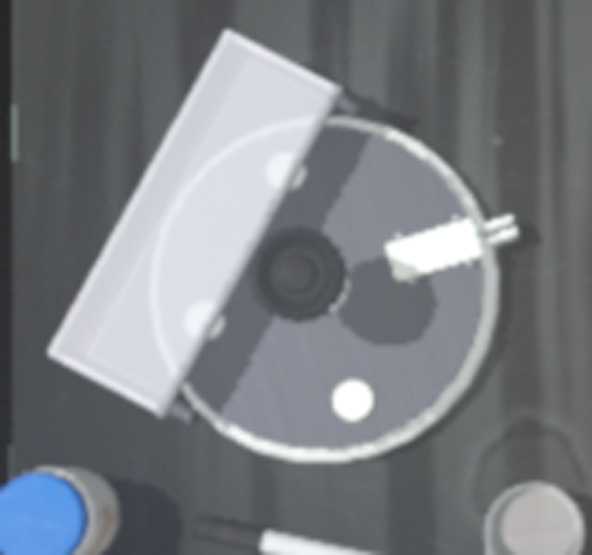

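The wide view shows the specimen centred near (433,249), on the line from the wheel axis to the pointer at (502,228). The disc at -164.26° puts the specimen at -74.2°, and the pointer is at -74.1°. Next is the read head.

Emit:
arm_command(dp=[[-0.92,-0.71,3],[-0.92,-0.71,6],[-0.92,-0.71,8.4],[-0.92,-0.71,8.4],[-0.92,-0.71,8.4],[-0.92,-0.71,8.4]], delta_rot=[[0,0,0],[0,0,0],[0,0,0],[0,0,0],[0,0,0],[0,0,0]], fingers=[8.5,8.5,8.5,8.5,8.5,8.5])

```text
time: 9.15
eef_pos: [0.4205, -0.268, 0.1617]
tool_rot: [1.754, 2.604, 0.0]
wrist_force: [0.3, -0.1, -0.5]
gripper_width: 0.995
finger_force: 0.0
```

```bash
python3 - <<'E'
from h import *
rel([.4195,-.2675,.080],112)
E
```

```text
t 9.15 p [ 0.4205 -0.268   0.1617] yaw 112.07 z [ 0.002 -0.001 -1.   ] q [-0.567  0.177 -0.428  0.963  0.     0.618] w 0.995 ff 0.0 F [ 0.3 -0.1 -0.5]
dp cm [ 0.1  -0.09  8.17]
rot deg [0.07 0.1  0.07]
```

Emit:
arm_command(dp=[[0.1,-0.08,3],[0.1,-0.08,6],[0.1,-0.08,8.2],[0.1,-0.08,8.2],[0.1,-0.08,8.2],[0.1,-0.08,8.2],[0.1,-0.08,8.2],[0.1,-0.08,8.2],[0.1,-0.08,8.2],[0.1,-0.08,8.2]], delta_rot=[[0,0,0],[0,0,0],[0,0,0],[0,0,0],[0,0,0],[0,0,0],[0,0,0],[0,0,0],[0,0,0],[0,0,0]], fingers=[8.5,8.5,8.5,8.5,8.5,6,4,1,1,1])

```text
time: 10.15
eef_pos: [0.4186, -0.2676, 0.0788]
tool_rot: [1.756, 2.604, 0.0]
wrist_force: [-0.1, -0.4, 4.3]
gripper_width: 0.278
finger_force: 59.0
```

Emit:
arm_command(dp=[[0,0,0],[0,0,0],[0,0,0],[0,0,0],[0,0,0],[0,0,0]], delta_rot=[[0,0,0],[0,0,0],[0,0,0],[0,0,0],[0,0,0],[0,0,0]], fingers=[1,1,1,1,1,1])

```text
time: 10.75
eef_pos: [0.4187, -0.2676, 0.0788]
tool_rot: [1.756, 2.604, 0.0]
wrist_force: [-0.8, 0.0, 5.6]
gripper_width: 0.274
finger_force: 59.1
```

```bash
python3 - <<'E'
from h import *
rel([.4195,-.2675,.080],112)
E
```

```text
t 10.75 p [ 0.4187 -0.2676  0.0788] yaw 112.0 z [ 0.001 -0.001 -1.   ] q [-0.569  0.26  -0.537  0.774  0.     0.618] w 0.274 ff 59.1 F [-0.8  0.   5.6]
dp cm [-0.02  0.08 -0.12]
rot deg [0.04 0.05 0.  ]
```

Emit:
arm_command(dp=[[0,0,-1.5],[0,0,-3],[0,0,-6],[0,0,-9],[0,0,-12],[0,0,-15],[0,0,-18],[0,0,-18],[0,0,-18],[0,0,-18]], delta_rot=[[0,0,0],[0,0,0],[0,0,0],[0,0,0],[0,0,0],[0,0,0],[0,0,0],[0,0,0],[0,0,0],[0,0,0]], fingers=[1,1,1,1,1,1,1,1,1,1])

```text
time: 11.75
eef_pos: [0.4174, -0.2669, 0.2567]
tool_rot: [-1.755, -2.602, 0.0]
wrist_force: [0.1, 0.4, -1.9]
gripper_width: 0.274
finger_force: 59.1
```

```bash
python3 - <<'E'
from h import *
a=np.radians(-74.2); print(.5828+.08*np.cos(a),.1863+.08*np.sin(a))
rel([.5828+.08*np.cos(a),.1863+.08*np.sin(a),.26],105.8)
E
```

```text
0.6045824197632459 0.10932256051765717
t 11.75 p [ 0.4174 -0.2669  0.2567] yaw 112.0 z [-0.002  0.001 -1.   ] q [-0.569  0.116 -0.276  1.182 -0.     0.618] w 0.274 ff 59.1 F [ 0.1  0.4 -1.9]
dp cm [27.87 31.45 -0.32]
rot deg [-0.09 -0.11  6.2 ]
```

Emit:
arm_command(dp=[[1,1.1,0],[2.8,3.1,0],[5.6,6.3,0],[8.4,9.4,0],[11.2,12.6,0],[14,15.7,0],[16.8,18.9,0],[19.6,22,0],[22.4,25.2,0],[24.5,27.6,0]], delta_rot=[[0,0,0.3],[0,0,0.8],[0,0,1.5],[0,0,2.2],[0,0,3],[0,0,3.7],[0,0,4.4],[0,0,5.2],[0,0,6],[0,0,6.2]], fingers=[1,1,1,1,1,1,1,1,1,1])

```text
time: 12.75
eef_pos: [0.5822, 0.0655, 0.2561]
tool_rot: [-1.892, -2.505, 0.003]
wrist_force: [0.4, -0.1, -0.6]
gripper_width: 0.271
finger_force: 59.0
```

```bash
python3 - <<'E'
from h import *
rel([.6046,.1093,.24],105.8)
E
```

```text
t 12.75 p [0.5822 0.0655 0.2561] yaw 105.86 z [-0.003  0.    -1.   ] q [ 0.112  0.286 -0.066  1.221  0.     1.406] w 0.271 ff 59.0 F [ 0.4 -0.1 -0.6]
dp cm [3.6  3.36 1.6 ]
rot deg [-0.16 -0.05  0.06]
```

Emit:
arm_command(dp=[[1.5,1.4,1],[3,2.8,2],[3.6,3.36,4],[3.6,3.36,5.6],[3.6,3.36,5.6],[3.6,3.36,5.6],[3.6,3.36,5.6],[3.6,3.36,5.6]], delta_rot=[[0,0,0],[0,0,0],[0,0,0],[0,0,0],[0,0,0],[0,0,0],[0,0,0],[0,0,0]], fingers=[1,1,1,1,1,1,1,1])

```text
time: 13.55
eef_pos: [0.6054, 0.1066, 0.2032]
tool_rot: [1.895, 2.504, 0.002]
wrist_force: [0.4, -0.2, -1.1]
gripper_width: 0.274
finger_force: 59.0
```

```bash
python3 - <<'E'
from h import *
rel([.6046,.1093,.119],105.8)
o=np.zeros((600,800,3),np.uint8)
for i,n in enumerate(('top','scene','wrist')):
    c=cam(n); im=c['image']
    if n=='top': o[:300,:400]=cv2.resize(im[130:280,180:380],(400,300))
    if n=='scene': o[:300,400:]=cv2.resize(im[120:270,250:450],(400,300))
    if n=='wrist': o[300:550,:400]=cv2.resize(im,(400,250))
cv2.imwrite('pics/over.png',o)
for n in('scene','wrist'):
    P=cloud(load(n)); 
    for lo,hi in((.10,.15),(.122,.147),(.17,.235)):
        m=(P[...,2]>lo)&(P[...,2]<hi)&(np.hypot(P[...,0]-.605,P[...,1]-.109)<.05)
        if m.sum()>5: q=P[m]; print(n,lo,hi,m.sum(),q.mean(0).round(4),q.min(0).round(4),q.max(0).round(4),cv2.minAreaRect(q[:,:2].astype(np.float32)))
E
```

```text
t 13.55 p [0.6054 0.1066 0.2032] yaw 105.76 z [ 0.002  0.    -1.   ] q [ 0.174  0.36  -0.086  1.123 -0.     1.47 ] w 0.274 ff 59.0 F [ 0.4 -0.2 -1.1]
dp cm [ 0.28 -0.02  8.42]
rot deg [ 0.09  0.01 -0.04]
scene 0.1 0.15 120 [0.606  0.0872 0.1405] [0.5855 0.0687 0.1039] [0.6255 0.1554 0.15  ] ((0.6032776236534119, 0.11390256136655807), (0.028032300993800163, 0.08668024092912674), 15.803093910217285)
scene 0.122 0.147 97 [0.6062 0.0858 0.1396] [0.5873 0.0687 0.1293] [0.6255 0.1301 0.147 ] ((0.60646653175354, 0.10263560712337494), (0.028032300993800163, 0.06326116621494293), 15.803093910217285)
scene 0.17 0.235 368 [0.6059 0.0961 0.2075] [0.5665 0.0843 0.1705] [0.6467 0.1145 0.2347] ((0.6052446961402893, 0.10332393646240234), (0.0822821706533432, 0.0272508654743433), 12.4161376953125)
wrist 0.1 0.15 1198 [0.5986 0.1309 0.1457] [0.5839 0.1027 0.1308] [0.6188 0.1403 0.1499] ((0.6010867953300476, 0.12151132524013519), (0.02801843173801899, 0.033381130546331406), 15.10171127319336)
wrist 0.122 0.147 599 [0.5977 0.1323 0.1436] [0.5839 0.1027 0.1308] [0.6188 0.1403 0.147 ] ((0.6010867953300476, 0.12151132524013519), (0.02801843173801899, 0.033381130546331406), 15.10171127319336)
wrist 0.17 0.235 6537 [0.602  0.1169 0.2145] [0.5602 0.0938 0.17  ] [0.6425 0.1304 0.235 ] ((0.6041406393051147, 0.10866188257932663), (0.08570687472820282, 0.025461900979280472), 16.151681900024414)
```

View pics/over.png

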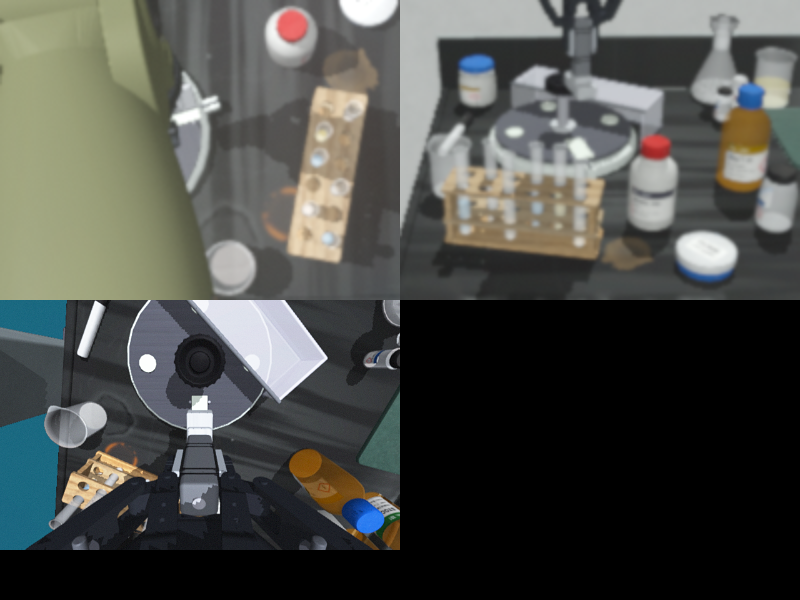

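The head hangs upright over the specimen. The wrist view puts it at (200,425) with the specimen's inner end in line at (200,402), and the rack, bottle and beaker are undisturbed. I descend part way and measure against the specimen.

Emit:
arm_command(dp=[[0.28,0,1],[0.28,0,2.5],[0.28,0,4],[0.28,0,5.5],[0.28,0,6],[0.28,0,6],[0.28,0,6],[0.28,0,6]], delta_rot=[[0,0,0],[0,0,0],[0,0,0],[0,0,0],[0,0,0],[0,0,0],[0,0,0],[0,0,0]], fingers=[1,1,1,1,1,1,1,1])

```text
time: 14.5
eef_pos: [0.6047, 0.1098, 0.1431]
tool_rot: [1.894, 2.505, 0.002]
wrist_force: [-0.3, -0.5, -0.7]
gripper_width: 0.272
finger_force: 59.0
```

```bash
python3 - <<'E'
from h import *
s,R=st(); rel([.6046,.1093,.119],105.8); T=s['eef_pos'][:2]
a=np.radians(-74.2); u=np.array([np.cos(a),np.sin(a)]); v=np.array([-u[1],u[0]])
for n in('wrist','scene'):
    c=cam(n); P=cloud(c); im=c['image']
    d=P[...,:2]-T; r=d@u; l=d@v
    m=(P[...,2]>s['eef_pos'][2]-.074)&(P[...,2]<s['eef_pos'][2]-.055)&(abs(r)<.05)&(abs(l)<.025); 
    if m.sum(): print(n,'head r',r[m].min().round(4),r[m].max().round(4),'l',l[m].min().round(4),l[m].max().round(4),'z',P[...,2][m].min().round(4),cv2.minAreaRect(P[m][:,:2].astype(np.float32)))
    m=(abs(P[...,2]-.034)<.008)&(abs(r)<.05)&(abs(l)<.025)&(im.min(2)>150)
    if m.sum(): print(n,'spec',m.sum(),'r',r[m].min().round(4),r[m].max().round(4),'l',l[m].min().round(4),l[m].max().round(4),'z',P[...,2][m].mean().round(4))
cv2.imwrite('pics/w2.png',np.hstack([cv2.resize(load('wrist')['image'][120:320,220:420],(400,400),interpolation=2),cv2.resize(load('scene')['image'][130:230,290:390],(400,400),interpolation=2)]))
E
```

```text
t 14.5 p [0.6047 0.1098 0.1431] yaw 105.8 z [ 0.001  0.    -1.   ] q [ 0.18   0.398 -0.173  0.998  0.     1.475] w 0.272 ff 59.0 F [-0.3 -0.5 -0.7]
t 14.5 p [0.6047 0.1098 0.1431] yaw 105.8 z [ 0.001  0.    -1.   ] q [ 0.18   0.398 -0.173  0.998  0.     1.475] w 0.272 ff 59.0 F [-0.3 -0.5 -0.7]
dp cm [-0.04 -0.03  2.41]
rot deg [0.08 0.01 0.  ]
wrist head r -0.032 0.0012 l -0.0141 0.0141 z 0.0709 ((0.6004154682159424, 0.1247001439332962), (0.028073031455278397, 0.03299993649125099), 14.769441604614258)
wrist spec 263 r -0.0298 0.0274 l -0.0122 0.0242 z 0.0347
scene head r -0.0271 0.0366 l -0.0145 0.0153 z 0.0696 ((0.6062042713165283, 0.10531923919916153), (0.029231704771518707, 0.06405715644359589), 16.893335342407227)
scene spec 96 r -0.0373 0.0485 l -0.0128 0.0179 z 0.0339
```

View pics/w2.png

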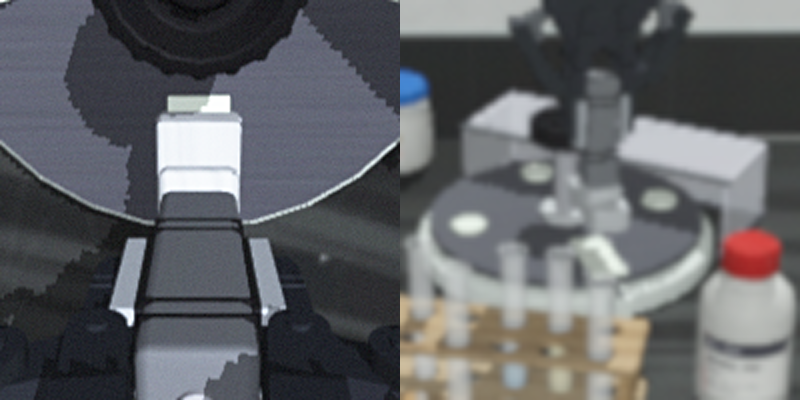

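The wrist view shows the specimen's inner end at (198,103) centred ahead of the head at (198,118). The head's inner end is at r = -32 mm and the specimen's at -30 mm, so they are centred. I make the final descent.

Emit:
arm_command(dp=[[-0.03,0,0.5],[-0.03,0,1.0],[-0.03,0,1.5],[-0.03,0,2.0],[-0.03,0,2.4],[-0.03,0,2.4],[-0.03,0,2.4],[-0.03,0,2.4],[-0.03,0,2.4],[-0.03,0,2.4]], delta_rot=[[0,0,0],[0,0,0],[0,0,0],[0,0,0],[0,0,0],[0,0,0],[0,0,0],[0,0,0],[0,0,0],[0,0,0]], fingers=[1,1,1,1,1,1,1,1,1,1])

```text
time: 15.6
eef_pos: [0.6043, 0.1094, 0.1184]
tool_rot: [1.895, 2.505, 0.0]
wrist_force: [-0.0, -0.2, -1.7]
gripper_width: 0.274
finger_force: 59.0
```

```bash
python3 - <<'E'
from h import *
s,R=st(); rel([.6046,.1093,.119],105.8); T=s['eef_pos'][:2]
a=np.radians(-74.2); u=np.array([np.cos(a),np.sin(a)]); v=np.array([-u[1],u[0]])
for n in('wrist','scene'):
    c=cam(n); P=cloud(c); im=c['image']
    d=P[...,:2]-T; r=d@u; l=d@v; z=P[...,2]
    m=(z>.041)&(z<.065)&(abs(r)<.05)&(abs(l)<.022)
    print(n,'head r',r[m].min().round(4),r[m].max().round(4),'l',l[m].min().round(4),l[m].max().round(4),'z',np.percentile(z[m],[0,1,5,95,99]).round(4))
    m=(abs(z-.034)<.004)&(r<-.02)&(r>-.045)&(abs(l)<.02)&(im.min(2)>150)
    if m.sum(): print('spec',m.sum(),r[m].min().round(4),l[m].min().round(4),l[m].max().round(4),z[m].mean().round(4))
A=np.array([.5828,.1863]); 
for uv,ar,p in whites(load('wrist')):
    d=p[:2]-A
    if abs(np.hypot(*d)-.08)<.006: print(uv,ar,p[:2].round(4),np.degrees(np.arctan2(d[1],d[0])).round(2))
E
```

```text
t 15.6 p [0.6043 0.1094 0.1184] yaw 105.8 z [ 0.  0. -1.] q [ 0.179  0.418 -0.204  0.949 -0.     1.474] w 0.274 ff 59.0 F [-0.  -0.2 -1.7]
t 15.6 p [0.6043 0.1094 0.1184] yaw 105.8 z [ 0.  0. -1.] q [ 0.179  0.418 -0.204  0.949 -0.     1.474] w 0.274 ff 59.0 F [-0.  -0.2 -1.7]
dp cm [-0.02  0.02 -0.06]
rot deg [0.02 0.   0.  ]
wrist head r -0.0319 0.0017 l -0.0142 0.014 z [0.0462 0.0471 0.0506 0.0636 0.0644]
spec 85 -0.0301 -0.0112 0.018 0.0336
scene head r -0.0256 0.0361 l -0.0142 0.0132 z [0.0438 0.0447 0.0459 0.0634 0.0646]
spec 1 -0.0202 -0.0078 -0.0078 0.0332
[203.51144234 102.61442337] 1107.0 [0.5058 0.1648] -164.4
```

Emit:
arm_command(dp=[[0,0,0],[0,0,0],[0,0,0],[0,0,0],[0,0,0]], delta_rot=[[0,0,0],[0,0,0],[0,0,0],[0,0,0],[0,0,0]], fingers=[1,1,1,1,1])

```text
time: 16.2
eef_pos: [0.6042, 0.1094, 0.1182]
tool_rot: [-1.895, -2.506, -0.0]
wrist_force: [0.3, 0.4, -1.0]
gripper_width: 0.275
finger_force: 59.0
```

```bash
python3 -c "
from h import *
st(); print(manip.close_job())"
```

```text
t 16.2 p [0.6042 0.1094 0.1182] yaw 105.8 z [ 0.  0. -1.] q [ 0.179  0.418 -0.204  0.949  0.     1.474] w 0.275 ff 59.0 F [ 0.3  0.4 -1. ]
the job is handed in; nothing more can be done
None
```

I handed the job in at 16.2 s: by my measurements the specimen is within about 0.5° of the pointer, and the read head is held upright and still about 10 mm above it, centred and aligned; no verdict was returned.

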